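# Set the spice mill's chute and hold its dial on the third click

### The arm

A 7-joint arm with a two-finger parallel gripper is mounted at the origin on the work surface. World frame = base frame: x ahead of the robot, y to its left, z up, the work surface at z = 0. Lengths are in m, angles in rad, forces in N, time in s.
With the tool pointing down it reaches from about 0.425 to 0.875 m from the base axis. Payload 4.7 kg.
Tool frame: the origin (TCP) lies on the mounting face of the last link; the fingertips stand 182 mm ahead of it and the grasp point (between the pads) lies 164 mm ahead of it; x points along the fingers, y is the direction in which the jaws open and shut, and the axes are right-handed (so a half turn about x gives the same grasp; the last joint's range is limited). The gripper opens to 87 mm and grips with 3 to 60 N. Pads are 19 mm wide; open, the fingers measure 117 mm over their backs; the gripper's body (75 mm by 190 mm) begins 51 mm behind the grasp point.
Start: joints at [1.262, 0.321, -0.07, 1.45, 0.023, 1.371, -0.057], TCP at [0.206, -0.616, 0.405] pointing down, gripper open.
Joint ranges: [-2.86, 2.86], [-0.3, 2.09], [-1.38, 1.24], [0.06, 2.45], [-1.56, 4.7], [0.09, 2.05], [-2.69, 2.69]. Speed limits (rad/s): [2.57, 2.57, 3.14, 3.14, 3.14, 3.14, 3.14].

### API

Orientations are given as a rotation vector (axis times angle).
In Python, from bench import monitor, get_image, ctrl gives the robot as it stands.
- The arm moves only by the shell command python3 -m creep 'ROWS' [FORCE]. ROWS is JSON, a list of rows, each a list of 7 numbers: the shift along the tool's x, y, z in mm, then the turn, a rotation vector about the tool's x, y, z in rad, then the finger opening in mm, from 0 to 87. A call has 1 to 5 rows; each row shifts and turns the commanded pose from where the row before left it, along the tool's axes as they then stand; what a row does not reach is not made up. A row lasts 1/10 s, in which the tool goes at most 50 mm and 8.59 degrees, less where a joint would pass 70% of its speed; a pose out of reach is approached as far as the arm can. A call is refused whole if a number of a shift passes 50 or a number of a turn 0.15, either way. A call with a gripper value outside its range is refused whole. The fingers move at their own pace and stop on an object; FORCE is the grip in N (left out, the last holds). Time passes only in rows, so rows that do not move let the fingers close. It gives the time, the measured TCP pose, the force and the opening at its end, in the units of the state.
- monitor.get_state(): the state, without advancing time (a new reading comes with each control period).
- get_image(name): name is "scene" or "top"; returns a dict with "img" (400x640x3 uint8, red, green, blue), "mtx" (3x3 intrinsics, pixels), "view" (4x4, takes a point from world to camera coordinates). Camera axes: x right, y up, looking along -z (the intrinsics and any distortion apply to the point x, -y, -z); pixel columns grow to the right and rows downward; lengths in m; the calibration is good to about 2 mm. A picture is of the moment at which its call begins. There is no depth.
- ctrl.close_job(): hands the job in, once; it reports no verdict.
The state is a dict: "time": time; "joint_positions": joint angles; "qd": joint speeds; "joint_torque": joint torques, N m; "position": TCP position; "tool_rot": TCP orientation; "ft_force": force on the tool from outside, world axes, zero at the start; "torque": the same for the moment, N m; "grip_width": opening from 0.0 (shut) to 1.0 (fully open).
Only numpy, scipy, OpenCV 4.12 (cv2) and the standard library are available. Lean on these libraries where they do the work, as an engineer would, in place of code of your own. Each camera call takes 0.05 s, during which the arm holds its last target.

### The job

Get the spice mill going: fold its steel feed chute forward from upright until it slopes at 45 degrees, in line with the slanted top edges of the two cheeks beside it. Then turn the spring-return dial clockwise past its first and second clicks to the third, not on to the end stop, and keep it there against its spring: the program finishes with the gripper still holding the dial on the third click. Leave the chute as set and everything else on the counter where it is.

Things in the scene. Friction and masses are not known exactly. Their poses are not given: they have to be found in the camera images.
- mill: Spice mill, fixed: grey base box with flat deck 85 mm above the counter. Origin on the counter; box spans local x -125 to 125, y -180 to 150 mm; x points from its front to its back, y to its left, z up. On deck: dial at (-40,-115); chute at y 70; behind it a housing from x 48 to 122, top 130 high; behind the dial a lying motor, x 48 to 116, y -160 to -50, top 149 high.
- chute_hinge (a point): Middle of the chute's hinge line, 105 mm above the counter; the line is parallel to the mill's y. Frame moves with the chute: z from the hinge up along the panel, y along the hinge, x out of the panel's back (upper) face.
- chute_bar (a point): Middle of the chute's grip bar. The chute is a steel panel 100 mm wide, 100 mm long, 4 mm thick, with 12 mm side flanges on its back face. Its grip bar is 10 mm thick, 70 mm long, parallel to the hinge and 125 mm from it, on two end struts, with 20 mm free between bar and panel edge for the fingers. Axes as chute_hinge.
- chute (a joint): Fold angle of the chute, rad: 0 upright, growing as it folds towards the mill's front (local -x) and down; 0.785 is the wanted 45 degrees, in line with the top edges of the slanted 60 mm cheek strips at its sides; lowest stop 1.45. Stiff hinge (0.35 N m, 3 to 4 N at the bar): it stays where it is left.
- dial_grip (a point): On the dial's vertical axis, 119 mm above the counter, at the height to grip. Black disc of radius 27 mm with an upright grip fin 14 mm thick and 54 mm long, top 129 mm above the counter, white line on its pointer end; bezel of radius 46 mm under it. Frame turns with the dial; at 0 parallel to the mill's. The fin lies along (0.868, 0.497, 0) of this frame, 0.52 rad from its x axis.
- dial (a joint): Dial angle, rad: 0 at rest, growing clockwise seen from above. Clicks at 0.35 (first, one raised pip on the bezel), 0.70 (second, two pips) and 1.05 (third, three pips: the wanted one); end stop 1.32. A spring returns it to 0 from everywhere when let go (0.08 N m at rest, 0.14 at the third click); clicks add a ripple of 0.05 N m.
- bowl: Bystander: small stainless bowl, 110 mm across, 50 mm high, in front of the mill's spout; origin under its centre.
- jar: Bystander: glass jar with steel lid, 66 mm across, 100 mm high, beside the mill on the dial's side; origin under its centre.
- tin: Bystander: tin can, 72 mm across, 90 mm high, beside the mill on the chute's side; origin under its centre.
- scoop: Bystander: wooden-handled spoon, 170 mm long, lying in front of the mill.
- dial_pointer (a point): Top of the pointer end of the dial's fin, 24 mm from the dial's axis, 129 mm above the counter; the fin runs from here through the axis.

How it is judged:
By the outcome, as a careful person would: the job done as asked, in the order asked, and still so for the second after the job is handed in, while the arm keeps its last pose, push and grip.
It also fails if it takes over 51 s, if anything falls off the work surface, if the arm or the gripper's body presses on something with over 40 N, if the wrist force passes 120 N, or if a joint passes its speed limit or range.

## Working session

There is one attempt and no reset: what is moved stays moved. The work goes in short steps, Python scripts to look and compute and a shell command to move; the robot and the scene stay as the last step left them, time stands still between calls to the robot, and variables do not carry over. Pictures are saved under pics/ and viewed, and the job is handed in when it is done.

```bash
mkdir -p pics; ls
python3 - <<'E'
from bench import monitor,get_image
import cv2,numpy as np
s=monitor.get_state();print({k:np.round(v,3) for k,v in s.items()})
for n in("scene","top"):
    d=get_image(n);cv2.imwrite(f"pics/{n}0.png",d["img"][:,:,::-1]);print(n,d["mtx"],d["view"],[k for k in d])
E
```

```text
pics
{'time': np.float64(0.0), 'joint_positions': array([ 1.262,  0.322, -0.07 ,  1.452,  0.023,  1.371, -0.057]), 'qd': array([-0.   , -0.   ,  0.   , -0.002,  0.   ,  0.001,  0.001]), 'joint_torque': array([-1.0000e-03, -4.9127e+01, -4.0400e-01, -3.1253e+01, -6.4000e-02,
        4.4000e-02,  0.0000e+00]), 'position': array([ 0.206, -0.616,  0.404]), 'tool_rot': array([ 2.047,  0.335, -2.048]), 'ft_force': array([-0.39 , -0.126,  0.006]), 'torque': array([-0.041, -0.001, -0.006]), 'grip_width': np.float64(1.0)}
scene [[370.8979835    0.         327.94308263]
 [  0.         370.8979835  204.29571401]
 [  0.           0.           1.        ]] [[ 0.82330564  0.5671301  -0.02304932 -0.4365072 ]
 [-0.32899674  0.50990972  0.79482905  0.01112141]
 [ 0.46252455 -0.64680409  0.6063955  -1.26544852]
 [ 0.          0.          0.          1.        ]] ['img', 'mtx', 'view']
top [[423.51427831   0.         323.9222215 ]
 [  0.         423.51427831 201.87157577]
 [  0.           0.           1.        ]] [[ 0.00968955 -0.99992263 -0.00780064  0.02579961]
 [ 0.98246523  0.00806723  0.18627126 -0.55490548]
 [-0.18619392 -0.00946874  0.98246739 -1.14688006]
 [ 0.          0.          0.          1.        ]] ['img', 'mtx', 'view']
```

View pics/scene0.png

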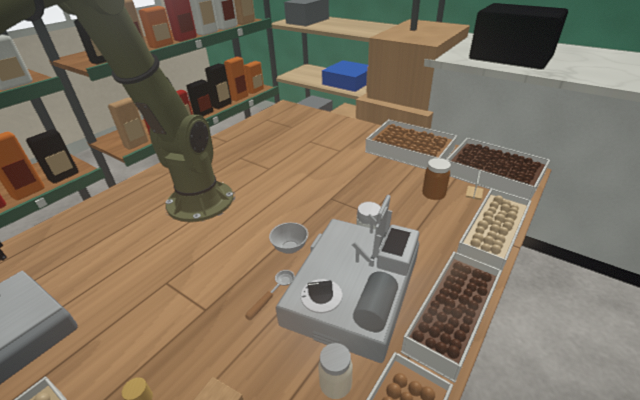

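View pics/top0.png

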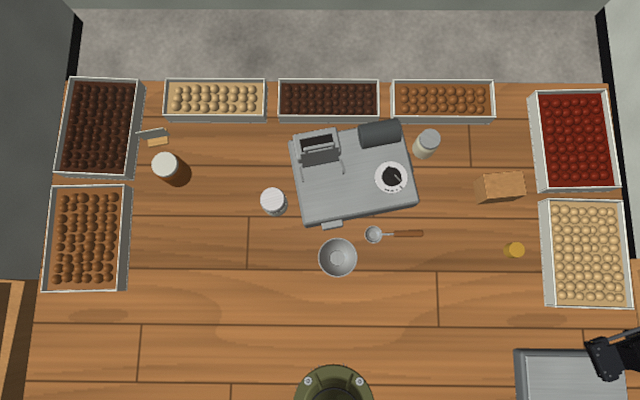

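The mill stands ahead of the robot and slightly to its right. In the top view the dial is at about (391,178) and the chute at about (320,155). I'll enlarge both views.

Run:
```python
import cv2
a=cv2.imread("pics/top0.png")[110:240,270:430];cv2.imwrite("pics/top0c.png",cv2.resize(a,None,fx=5,fy=4.6,interpolation=cv2.INTER_CUBIC)[:600] if 0 else cv2.resize(a,(720,585),interpolation=cv2.INTER_CUBIC))
a=cv2.imread("pics/scene0.png")[190:360,265:430];cv2.imwrite("pics/scene0c.png",cv2.resize(a,None,fx=3.5,fy=3.5,interpolation=cv2.INTER_CUBIC))
```

```text
(no output)
```

View pics/top0c.png

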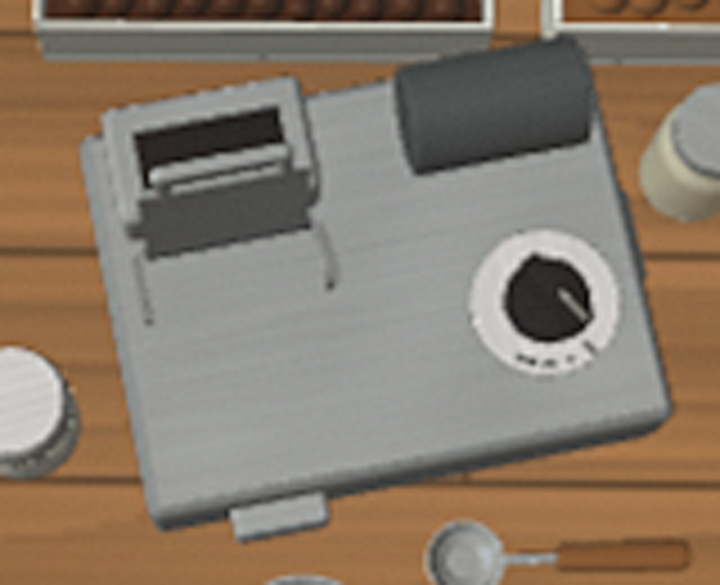

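View pics/scene0c.png

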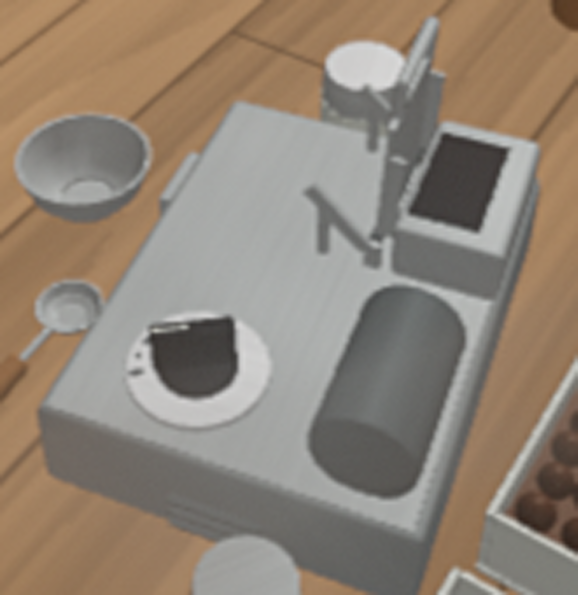

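```bash
cat > h.py <<'E'
import numpy as np,cv2
from bench import monitor,get_image
from scipy.optimize import least_squares
from scipy.spatial.transform import Rotation as R
CAL={}
CAL['scene']=(np.array([[370.898,0,327.943],[0,370.898,204.2957],[0,0,1]]),np.array([[0.82330564,0.5671301,-0.02304932,-0.4365072],[-0.32899674,0.50990972,0.79482905,0.01112141],[0.46252455,-0.64680409,0.6063955,-1.26544852],[0,0,0,1]]))
CAL['top']=(np.array([[423.514,0,323.922],[0,423.514,201.8716],[0,0,1]]),np.array([[0.00968955,-0.99992263,-0.00780064,0.02579961],[0.98246523,0.00806723,0.18627126,-0.55490548],[-0.18619392,-0.00946874,0.98246739,-1.14688006],[0,0,0,1]]))
def proj(n,P):
    K,V=CAL[n];P=np.atleast_2d(P);c=P@V[:3,:3].T+V[:3,3]
    q=c*[1,-1,-1];q=q@K.T;return q[:,:2]/q[:,2:]
def mill2w(p,l):
    l=np.atleast_2d(l);c,s=np.cos(p[2]),np.sin(p[2])
    return np.c_[p[0]+c*l[:,0]-s*l[:,1],p[1]+s*l[:,0]+c*l[:,1],l[:,2]]
def grab(n,name,x0,x1,y0,y1,f):
    a=get_image(n)["img"][:,:,::-1][y0:y1,x0:x1]
    cv2.imwrite(f"pics/{name}.png",cv2.resize(a,None,fx=f,fy=f,interpolation=cv2.INTER_CUBIC))
E
python3 - <<'E'
from h import *
t=lambda u,v:(270+u/4.5,110+v/4.5)
s=lambda u,v:(265+u/3.5,190+v/3.5)
obs=[('top',(-.125,.15,.085),t(156,516)),('top',(-.125,-.18,.085),t(668,412)),('top',(.125,.15,.085),t(83,143)),
('top',(-.04,-.115,.088),t(545,302)),('scene',(-.04,-.115,.088),s(198,369)),('scene',(-.125,-.18,.085),s(42,410)),('scene',(-.125,.15,.085),s(238,103)),('scene',(.125,-.18,.085),s(418,536)),
('top',(.048,.02,.130),t(312,190)) ]
def res(p):return np.concatenate([proj(n,mill2w(p,l))[0]-o for n,l,o in obs])
r=least_squares(res,[.6,-.05,.1],loss='soft_l1');print(r.x);print(np.round(res(r.x).reshape(-1,2),2))
p=r.x;np.save('mill.npy',p)
for nm,l in dict(dial=(-.04,-.115,.119),hinge=(0,.07,.105),bar=(0,.07,.23)).items():
    w=mill2w(p,l);print(nm,w,proj('top',w),proj('scene',w))
E
```

```text
[ 0.63640467 -0.03454522  0.20715111]
[[-1.56  0.55]
 [ 2.6   0.15]
 [-1.84 -2.42]
 [ 0.03 -0.57]
 [-0.56 -0.07]
 [-3.73 -0.16]
 [-2.06 -2.31]
 [ 0.6   2.86]
 [-1.93 -0.86]]
dial [[ 0.6209122  -0.15531352  0.119     ]] [[392.84370911 173.72662806]] [[320.51598559 286.13563032]]
hinge [[0.62200758 0.03395824 0.105     ]] [[322.84552275 174.11056003]] [[364.56878569 241.04458226]]
bar [[0.62200758 0.03395824 0.23      ]] [[322.31983789 161.31428765]] [[366.55378932 201.44610106]]
```

Run:
```python
from h import *
p=np.load('mill.npy')
t=lambda u,v:(270+u/4.5,110+v/4.5)
s=lambda u,v:(265+u/3.5,190+v/3.5)
obs=[('top',t(222,169)),('scene',s(418,53))]
r=least_squares(lambda w:np.concatenate([proj(n,w)[0]-o for n,o in obs]),[.65,.03,.23]);w=r.x
print(w,r.fun);d=w[:2]-p[:2];c,sn=np.cos(p[2]),np.sin(p[2]);print('local',c*d[0]+sn*d[1],-sn*d[0]+c*d[1])
# hinge x candidates
for x in (.02,.03,.04):
  for l in ((x,.07,.23),(x,.105,.23),(x,.035,.23),(x,.07,.105),(x,.12,.205),(x,.02,.205)):
    q=mill2w(p,l);a=proj('top',q)[0];b=proj('scene',q)[0];print(l,np.round(((a-[270,110])*4.5),0),np.round((b-[265,190])*3.5,0))
S=monitor.get_state();print(R.from_rotvec(S['tool_rot']).as_matrix().round(3))
w=mill2w(p,[(-.04,-.115,.129)]);print(w)
```

```text
[0.66047137 0.04363368 0.22805695] [-0.75884846 -1.06857822 -1.17035732  0.31193124]
local 0.039631443027502586 0.07155763611291628
(0.02, 0.07, 0.23) [228. 196.] [384.  47.]
(0.02, 0.105, 0.23) [165. 209.] [400.  17.]
(0.02, 0.035, 0.23) [291. 184.] [368.  78.]
(0.02, 0.07, 0.105) [231. 257.] [375. 186.]
(0.02, 0.12, 0.205) [141. 227.] [404.  35.]
(0.02, 0.02, 0.205) [317. 193.] [360. 122.]
(0.03, 0.07, 0.23) [225. 179.] [399.  50.]
(0.03, 0.105, 0.23) [162. 191.] [414.  21.]
(0.03, 0.035, 0.23) [287. 167.] [383.  81.]
(0.03, 0.07, 0.105) [228. 242.] [389. 189.]
(0.03, 0.12, 0.205) [138. 210.] [418.  38.]
(0.03, 0.02, 0.205) [313. 176.] [374. 125.]
(0.04, 0.07, 0.23) [221. 162.] [414.  53.]
(0.04, 0.105, 0.23) [158. 174.] [428.  24.]
(0.04, 0.035, 0.23) [284. 150.] [399.  85.]
(0.04, 0.07, 0.105) [225. 226.] [402. 193.]
(0.04, 0.12, 0.205) [134. 193.] [432.  41.]
(0.04, 0.02, 0.205) [309. 159.] [390. 129.]
[[-0.001  0.317 -0.948]
 [ 0.002 -0.948 -0.317]
 [-1.    -0.002  0.   ]]
[[ 0.6209122  -0.15531352  0.129     ]]
```

Run:
```python
import cv2
a=cv2.imread("pics/scene0.png")[190:270,340:425];cv2.imwrite("pics/scene0d.png",cv2.resize(a,None,fx=7,fy=7,interpolation=cv2.INTER_CUBIC))
a=cv2.imread("pics/top0.png")[120:190,280:355];cv2.imwrite("pics/top0d.png",cv2.resize(a,None,fx=8,fy=8,interpolation=cv2.INTER_CUBIC))
```

```text
(no output)
```

View pics/scene0d.png

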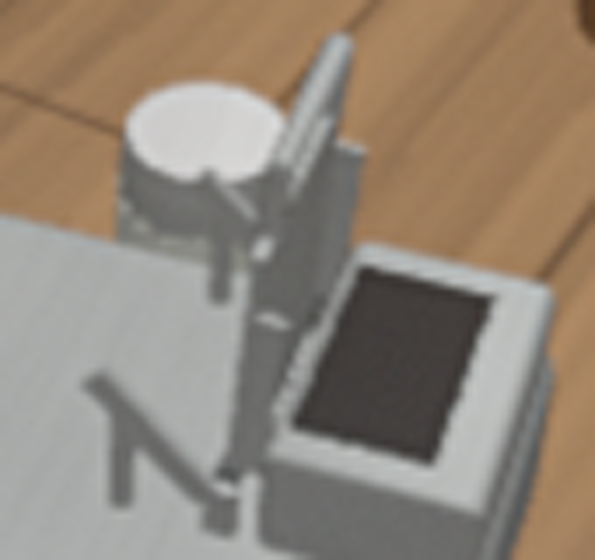

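View pics/top0d.png

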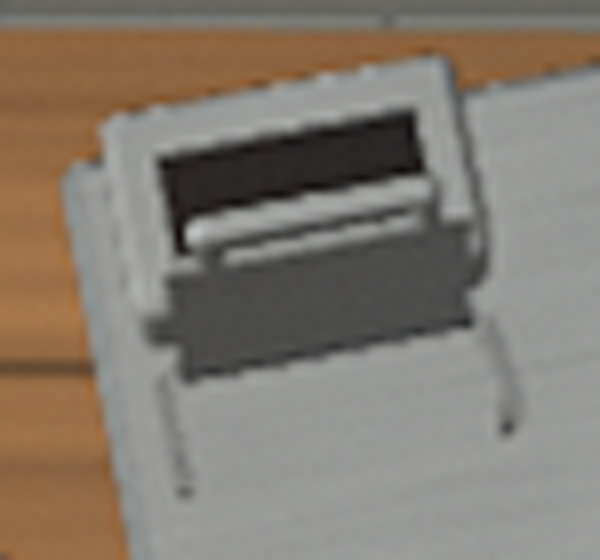

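```bash
cat >> h.py <<'E'
from scipy.spatial.transform import Slerp
def down(yaw):  # tool x down, tool y at world yaw
    x=np.array([0,0,-1.]);y=np.array([np.cos(yaw),np.sin(yaw),0]);return R.from_matrix(np.c_[x,y,np.cross(x,y)])
def plan(pos,Rt,N,op,start=None):
    S=monitor.get_state()
    p0,R0=(S['position'],R.from_rotvec(S['tool_rot'])) if start is None else start
    p,Rc=np.array(p0,float),R0
    sl=Slerp([0,1],R.concatenate([R0,Rt]))
    for i in range(1,N+1):
        pt=p0+(np.array(pos)-p0)*i/N;Rtt=sl(i/N)
        sh=np.round(Rc.inv().apply(pt-p)*1000,0 if N>6 else 1);tu=np.round((Rc.inv()*Rtt).as_rotvec(),3)
        print(list(sh)+list(tu)+[op])
        p=p+Rc.apply(sh/1000);Rc=Rc*R.from_rotvec(tu)
    print('end',p.round(4))
    return p,Rc
def st():
    S=monitor.get_state();print({k:np.round(S[k],4).tolist() for k in('time','position','joint_positions','ft_force','torque','grip_width')})
    print('toolR',R.from_rotvec(S['tool_rot']).as_matrix().round(3).tolist())
E
python3 - <<'E'
from h import *
plan([.661,.0435,.445],down(.207),18,60)
E
```

```text
[np.float64(-2.0), np.float64(-27.0), np.float64(-36.0), np.float64(-0.081), np.float64(-0.0), np.float64(0.0), 60]
[np.float64(-2.0), np.float64(-24.0), np.float64(-37.0), np.float64(-0.081), np.float64(-0.0), np.float64(0.0), 60]
[np.float64(-3.0), np.float64(-20.0), np.float64(-40.0), np.float64(-0.081), np.float64(-0.0), np.float64(0.0), 60]
[np.float64(-2.0), np.float64(-18.0), np.float64(-41.0), np.float64(-0.08), np.float64(-0.0), np.float64(0.0), 60]
[np.float64(-2.0), np.float64(-14.0), np.float64(-42.0), np.float64(-0.081), np.float64(-0.0), np.float64(0.0), 60]
[np.float64(-2.0), np.float64(-10.0), np.float64(-43.0), np.float64(-0.081), np.float64(-0.0), np.float64(0.0), 60]
[np.float64(-3.0), np.float64(-7.0), np.float64(-44.0), np.float64(-0.081), np.float64(-0.001), np.float64(0.0), 60]
[np.float64(-2.0), np.float64(-4.0), np.float64(-44.0), np.float64(-0.081), np.float64(0.0), np.float64(0.001), 60]
[np.float64(-2.0), np.float64(0.0), np.float64(-45.0), np.float64(-0.081), np.float64(0.0), np.float64(-0.0), 60]
[np.float64(-3.0), np.float64(4.0), np.float64(-44.0), np.
[... 297 characters left out ...]
2.0), np.float64(14.0), np.float64(-43.0), np.float64(-0.081), np.float64(0.0), np.float64(0.0), 60]
[np.float64(-3.0), np.float64(18.0), np.float64(-40.0), np.float64(-0.081), np.float64(0.0), np.float64(0.0), 60]
[np.float64(-2.0), np.float64(21.0), np.float64(-40.0), np.float64(-0.081), np.float64(-0.0), np.float64(0.0), 60]
[np.float64(-2.0), np.float64(24.0), np.float64(-37.0), np.float64(-0.08), np.float64(-0.0), np.float64(0.0), 60]
[np.float64(-3.0), np.float64(27.0), np.float64(-36.0), np.float64(-0.081), np.float64(-0.0), np.float64(0.0), 60]
[np.float64(-2.0), np.float64(29.0), np.float64(-33.0), np.float64(-0.081), np.float64(-0.0), np.float64(0.0), 60]
end [0.6607 0.0434 0.445 ]
```

```bash
sed -i 's/print(list(sh)+list(tu)+\[op\])/print([float(v) for v in list(sh)+list(tu)]+[op])/' h.py
python3 -m creep '[[-2,-27,-36,-0.081,0,0,60],[-2,-24,-37,-0.081,0,0,60],[-3,-20,-40,-0.081,0,0,60],[-2,-18,-41,-0.08,0,0,60],[-2,-14,-42,-0.081,0,0,60]]' 20
python3 -m creep '[[-2,-10,-43,-0.081,0,0,60],[-3,-7,-44,-0.081,0,0,60],[-2,-4,-44,-0.081,0,0,60],[-2,0,-45,-0.081,0,0,60],[-3,4,-44,-0.08,0,0,60]]'
python3 -m creep '[[-2,7,-44,-0.081,0,0,60],[-2,11,-43,-0.081,0,0,60],[-2,14,-43,-0.081,0,0,60],[-3,18,-40,-0.081,0,0,60],[-2,21,-40,-0.081,0,0,60]]'
python3 -m creep '[[-2,24,-37,-0.08,0,0,60],[-3,27,-36,-0.081,0,0,60],[-2,29,-33,-0.081,0,0,60],[0,0,0,0,0,0,60],[0,0,0,0,0,0,60]]'
python3 - <<'E'
from h import *
st();grab('top','top1',250,410,90,210,5);grab('scene','scene1',270,440,100,250,4)
plan([.661,.0435,.445],down(.207),1,60)
E
```

```text
time: 0.6
position: [0.3332, -0.431, 0.4155]
tool_rot: [1.796, 0.687, -1.797]
ft_force: [0.6, -0.1, 0.3]
grip_width: 0.708
time: 1.1
position: [0.4593, -0.2484, 0.4275]
tool_rot: [1.523, 0.97, -1.524]
ft_force: [0.4, 0.5, -0.2]
grip_width: 0.686
time: 1.6
position: [0.5861, -0.0652, 0.4386]
tool_rot: [1.233, 1.194, -1.233]
ft_force: [0.0, -0.3, 0.6]
grip_width: 0.689
time: 2.1
position: [0.6608, 0.0445, 0.4446]
tool_rot: [1.053, 1.303, -1.055]
ft_force: [0.4, -0.3, 0.5]
grip_width: 0.693
{'time': 2.1, 'position': [0.6608, 0.0445, 0.4446], 'joint_positions': [0.4043, 0.4161, -0.7091, 1.3352, 0.2663, 1.4877, -0.0749], 'ft_force': [0.4468, -0.2787, 0.472], 'torque': [-0.0353, -0.0979, 0.0155], 'grip_width': 0.6926}
toolR [[-0.002, 0.978, 0.208], [0.0, 0.208, -0.978], [-1.0, -0.002, -0.001]]
[0.2, 0.8, -1.5, -0.002, 0.001, 0.001, 60]
end [0.661  0.0435 0.445 ]
```

View pics/top1.png

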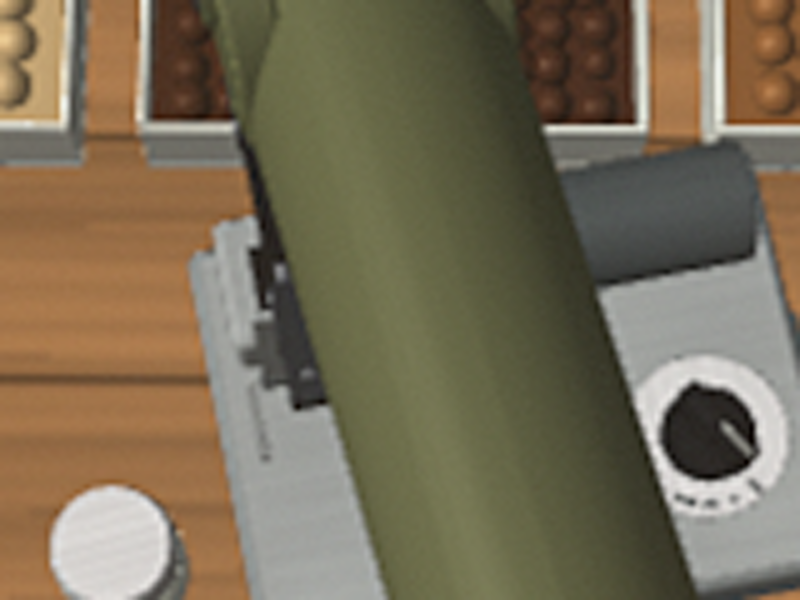

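View pics/scene1.png

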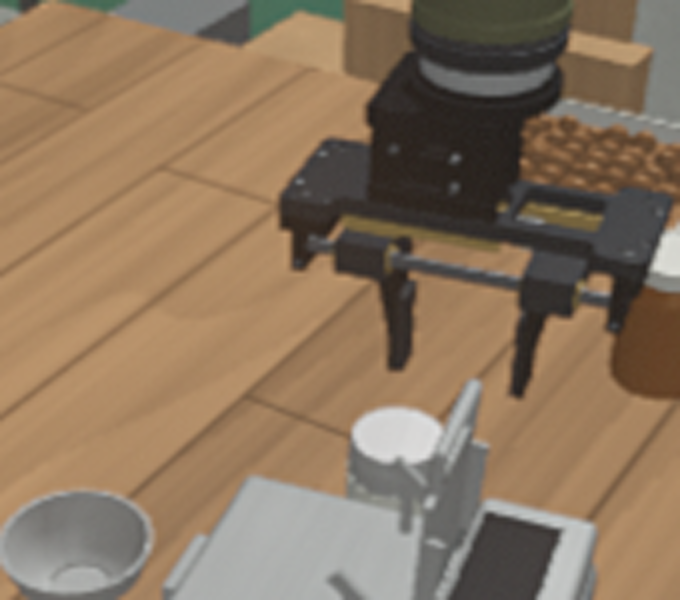

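The fingers, with tips at (400,360) and (520,385) in the scene crop, straddle the bar directly above it. I'll lower and grip gently.

```bash
python3 -m creep '[[20,0.5,-1,0,0,0,50],[20,0,0,0,0,0,40],[10,0,0,0,0,0,35],[0,0,0,0,0,0,30],[0,0,0,0,0,0,25]]' 15
python3 -m creep '[[0,0,0,0,0,0,20],[0,0,0,0,0,0,16],[0,0,0,0,0,0,12],[0,0,0,0,0,0,8],[0,0,0,0,0,0,8]]' 15
python3 - <<'E'
from h import *
st();grab('scene','scene2',270,440,120,270,4)
E
```

```text
time: 2.7
position: [0.661, 0.0435, 0.3965]
tool_rot: [1.056, 1.298, -1.056]
ft_force: [0.5, 0.8, -0.5]
grip_width: 0.343
time: 3.2
position: [0.6611, 0.0445, 0.396]
tool_rot: [1.056, 1.3, -1.055]
ft_force: [0.5, 0.9, -0.0]
grip_width: 0.106
{'time': 3.2, 'position': [0.6611, 0.0445, 0.396], 'joint_positions': [0.4081, 0.4354, -0.7022, 1.4094, 0.2803, 1.3973, -0.0887], 'ft_force': [0.527, 0.8716, -0.018], 'torque': [-0.0389, -0.187, -0.0132], 'grip_width': 0.1056}
toolR [[0.0, 0.979, 0.206], [0.0, 0.206, -0.979], [-1.0, 0.0, 0.0]]
```

View pics/scene2.png

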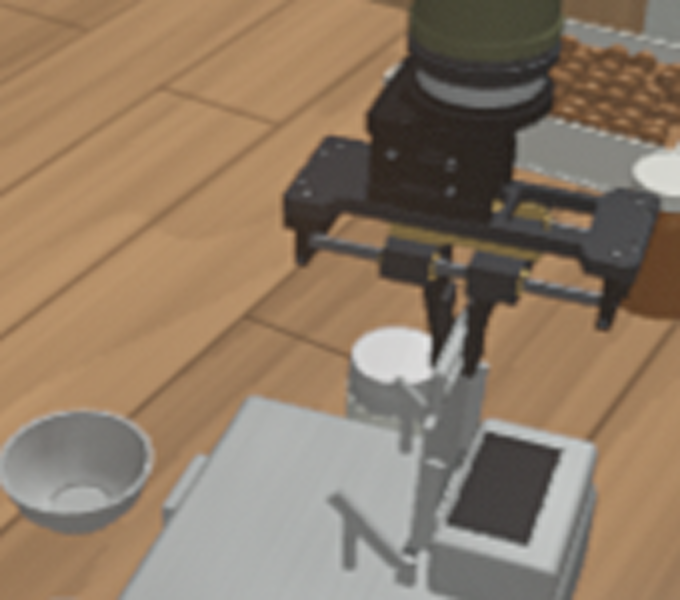

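```bash
python3 -m creep '[[0,0,0,0,0,0,0],[0,0,0,0,0,0,0],[0,0,0,0,0,0,0]]' 15
python3 - <<'E'
from h import *
st()
E
```

```text
time: 3.55
position: [0.6611, 0.0445, 0.3959]
tool_rot: [1.056, 1.3, -1.055]
ft_force: [-0.3, -0.0, 1.5]
grip_width: 0.108
{'time': 3.55, 'position': [0.6611, 0.0445, 0.3959], 'joint_positions': [0.4082, 0.4354, -0.7022, 1.4095, 0.2803, 1.3972, -0.0887], 'ft_force': [-0.327, -0.0128, 1.5097], 'torque': [0.0271, -0.2124, 0.0107], 'grip_width': 0.1076}
toolR [[0.001, 0.979, 0.206], [0.0, 0.206, -0.979], [-1.0, 0.001, 0.0]]
```

```bash
python3 -m creep '[[0.4,-14.5,0,0,0,0.05,0],[0.4,-14.5,0,0,0,0.05,0],[0.4,-14.5,0,0,0,0.05,0],[0.4,-14.5,0,0,0,0.05,0],[0.4,-14.5,0,0,0,0.05,0]]' 20
python3 - <<'E'
from h import *
st()
E
```

```text
time: 4.05
position: [0.5912, 0.0299, 0.3882]
tool_rot: [1.186, 1.129, -0.861]
ft_force: [1.4, 1.9, 6.3]
grip_width: 0.106
{'time': 4.05, 'position': [0.5912, 0.0299, 0.3882], 'joint_positions': [0.5994, 0.1734, -0.7554, 1.7232, 0.117, 1.0367, 0.0273], 'ft_force': [1.3906, 1.8643, 6.2842], 'torque': [0.3653, -0.3048, 0.0969], 'grip_width': 0.1063}
toolR [[0.249, 0.946, 0.206], [0.051, 0.199, -0.979], [-0.967, 0.254, 0.001]]
```

```bash
python3 -m creep '[[0.4,-14.5,0,0,0,0.05,0],[0.4,-14.5,0,0,0,0.05,0],[0.4,-14.5,0,0,0,0.05,0],[0.4,-14.5,0,0,0,0.05,0]]' 20
python3 - <<'E'
from h import *
st();grab('scene','scene3',270,440,120,270,4)
E
```

```text
time: 4.45
position: [0.5386, 0.0191, 0.3699]
tool_rot: [1.275, 0.988, -0.706]
ft_force: [-3.5, 3.6, 12.9]
grip_width: 0.108
{'time': 4.45, 'position': [0.5386, 0.0191, 0.3699], 'joint_positions': [0.7117, -0.0362, -0.7508, 1.9562, -0.1371, 0.7614, 0.2408], 'ft_force': [-3.5312, 3.6109, 12.9378], 'torque': [0.8458, -0.0316, 0.3719], 'grip_width': 0.1081}
toolR [[0.434, 0.877, 0.205], [0.089, 0.185, -0.979], [-0.896, 0.444, 0.002]]
```

View pics/scene3.png

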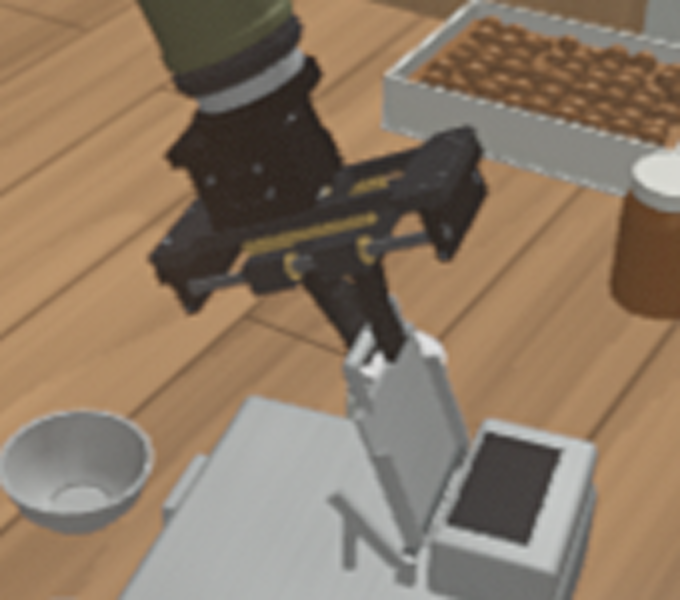

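```bash
python3 -m creep '[[-0.6,-14.5,0,0,0,0.05,0],[0,-14.5,0,0,0,0.05,0],[0.4,-14.5,0,0,0,0.05,0],[0.4,-14.5,0,0,0,0.05,0]]' 20
python3 - <<'E'
from h import *
st();S=monitor.get_state();Rm=R.from_rotvec(S['tool_rot']).as_matrix();g=S['position']+.164*Rm[:,0];print(g,'F tool',S['ft_force']@Rm, 'tilt',np.arctan2(np.hypot(*Rm[:2,0]),-Rm[2,0]))
H=np.array([.6605,.0436,.105]);d=g-H;print('bar angle',np.arctan2(np.hypot(*d[:2]),d[2]),np.linalg.norm(d))
E
```

```text
time: 4.9
position: [0.4897, 0.0088, 0.3408]
tool_rot: [1.352, 0.846, -0.552]
ft_force: [-5.5, 5.8, 12.1]
grip_width: 0.107
{'time': 4.9, 'position': [0.4897, 0.0088, 0.3408], 'joint_positions': [0.6716, -0.1986, -0.6319, 2.1804, -0.5122, 0.5217, 0.5871], 'ft_force': [-5.5006, 5.7734, 12.0512], 'torque': [1.0477, 0.0963, 0.8168], 'grip_width': 0.1065}
toolR [[0.6, 0.773, 0.205], [0.124, 0.164, -0.979], [-0.791, 0.612, 0.003]]
[0.58806751 0.02911677 0.21108602] F tool [-12.11210774   4.07072775  -6.74890332] tilt 0.6589150432906945
bar angle 0.6082295351428642 0.12926900152893975
```

Run:
```python
from h import *
grab('scene','scene4',330,430,185,285,6);grab('top','top4',270,370,110,210,6)
```

```text
(no output)
```

View pics/scene4.png

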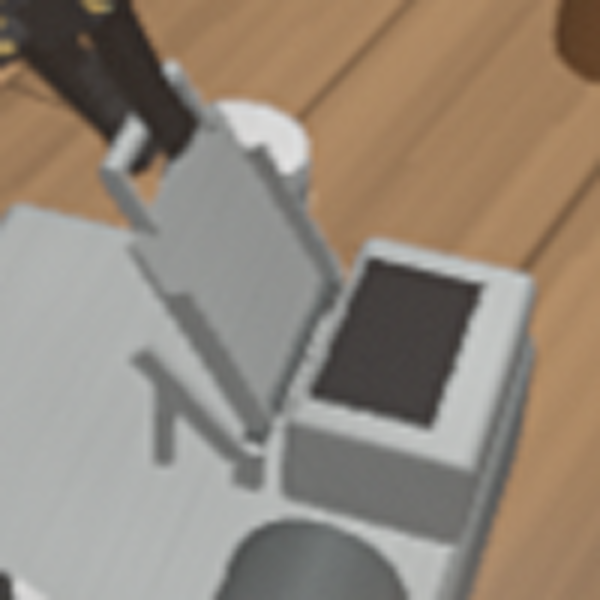

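View pics/top4.png

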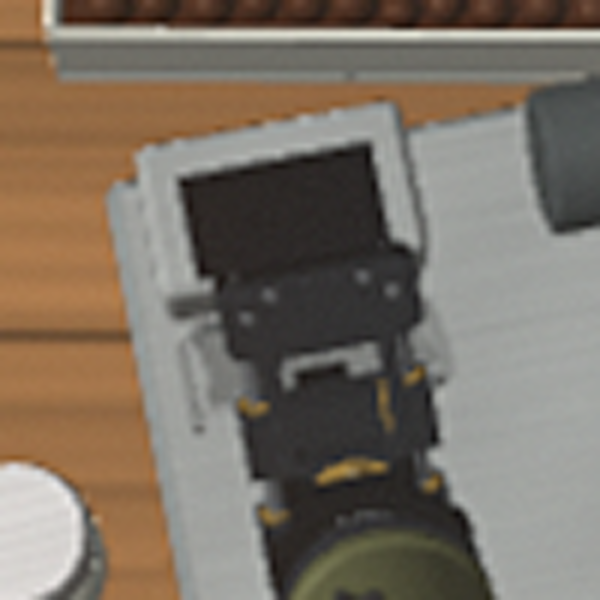

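Run:
```python
from h import *
p=np.load('mill.npy')
def pt(th,y,l,hx=.04): return mill2w(p,(hx-l*np.sin(th),y,.105+l*np.cos(th)))[0]
f=lambda w:np.round((proj('scene',w)[0]-[330,185])*6).tolist()
for th in (.5,.55,.6,.65,.7,.785):
    print(th,'pan0',f(pt(th,.02,0)),'pan100',f(pt(th,.02,.1)),'barnear',f(pt(th,.035,.125)),'barfar',f(pt(th,.105,.125)),'panfar100',f(pt(th,.12,.1)))
print('cheek45',f(pt(.785,.012,0)),f(pt(.785,.012,.06)))
```

```text
0.5 pan0 [264.0, 441.0] pan100 [155.0, 246.0] barnear [140.0, 171.0] barfar [198.0, 70.0] panfar100 [235.0, 99.0]
0.55 pan0 [264.0, 441.0] pan100 [144.0, 248.0] barnear [126.0, 174.0] barfar [185.0, 73.0] panfar100 [225.0, 101.0]
0.6 pan0 [264.0, 441.0] pan100 [134.0, 251.0] barnear [113.0, 178.0] barfar [172.0, 77.0] panfar100 [215.0, 104.0]
0.65 pan0 [264.0, 441.0] pan100 [124.0, 254.0] barnear [101.0, 182.0] barfar [160.0, 82.0] panfar100 [205.0, 108.0]
0.7 pan0 [264.0, 441.0] pan100 [114.0, 258.0] barnear [89.0, 187.0] barfar [149.0, 87.0] panfar100 [196.0, 112.0]
0.785 pan0 [264.0, 441.0] pan100 [99.0, 265.0] barnear [70.0, 197.0] barfar [131.0, 97.0] panfar100 [181.0, 119.0]
cheek45 [258.0, 455.0] [159.0, 350.0]
```

Run:
```python
from h import *
S=monitor.get_state();R0=R.from_rotvec(S['tool_rot']);x=R0.as_matrix()[:,0];g=S['position']+.164*x
gt=g+np.array([-.017*np.cos(.207),-.017*np.sin(.207),-.0140])
Rt=R0*R.from_rotvec([0,0,.11])
plan(gt-.164*Rt.as_matrix()[:,0],Rt,5,0)
```

```text
[0.4, -8.0, -0.0, 0.0, 0.0, 0.022, 0]
[0.1, -8.0, -0.0, 0.0, 0.0, 0.022, 0]
[0.0, -8.0, -0.0, 0.0, 0.0, 0.022, 0]
[-0.1, -8.0, -0.0, 0.0, -0.0, 0.022, 0]
[-0.4, -8.0, -0.0, 0.0, -0.0, 0.022, 0]
end [0.458  0.002  0.3134]
```

```bash
python3 -m creep '[[0.2,-8,0,0,0,0.022,0],[0,-8,0,0,0,0.022,0],[0,-8,0,0,0,0.022,0],[-0.2,-8,0,0,0,0.022,0],[0,0,0,0,0,0,0]]' 20
python3 - <<'E'
from h import *
st();S=monitor.get_state();Rm=R.from_rotvec(S['tool_rot']).as_matrix();g=S['position']+.164*Rm[:,0];print(g,'F tool',S['ft_force']@Rm, 'tilt',np.arctan2(np.hypot(*Rm[:2,0]),-Rm[2,0]))
H=np.array([.6605,.0436,.105]);d=g-H;print('bar angle',np.arctan2(np.hypot(*d[:2]),d[2]),np.linalg.norm(d))
grab('scene','scene5',330,430,185,285,6)
E
```

```text
time: 5.5
position: [0.4645, 0.0033, 0.3193]
tool_rot: [1.382, 0.787, -0.487]
ft_force: [-16.3, -0.5, 15.5]
grip_width: 0.101
{'time': 5.5, 'position': [0.4645, 0.0033, 0.3193], 'joint_positions': [0.572, -0.2437, -0.5181, 2.2916, -0.7237, 0.4174, 0.8023], 'ft_force': [-16.2507, -0.4797, 15.5302], 'torque': [0.1528, 0.7554, 0.2563], 'grip_width': 0.1012}
toolR [[0.662, 0.721, 0.206], [0.138, 0.153, -0.979], [-0.737, 0.676, 0.001]]
[0.5729657  0.02590179 0.19838604] F tool [-22.26437285  -1.297763    -2.84908508] tilt 0.7420076443391738
bar angle 0.7630664519457634 0.129214677545522
```

View pics/scene5.png

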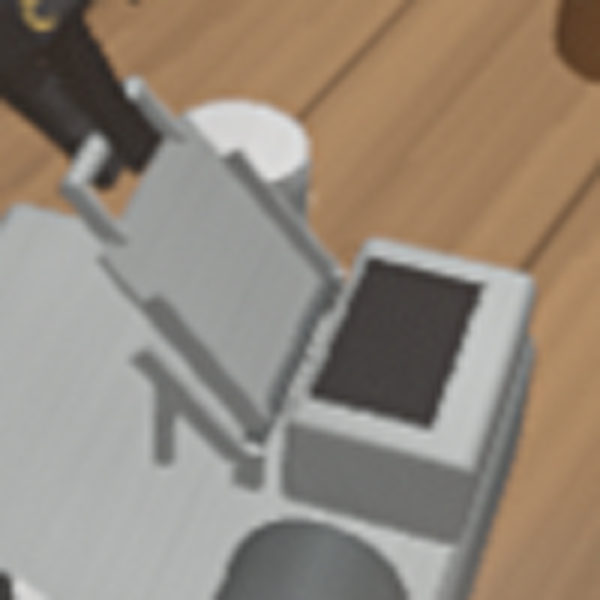

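```bash
python3 -m creep '[[-1.5,0,0,0,0,0,0],[-1.5,0,0,0,0,0,0]]' 20
python3 - <<'E'
from h import *
st();S=monitor.get_state();Rm=R.from_rotvec(S['tool_rot']).as_matrix();g=S['position']+.164*Rm[:,0];print(g,'F tool',S['ft_force']@Rm, 'tilt',np.arctan2(np.hypot(*Rm[:2,0]),-Rm[2,0]))
H=np.array([.6605,.0436,.105]);d=g-H;print('bar angle',np.arctan2(np.hypot(*d[:2]),d[2]),np.linalg.norm(d))
grab('scene','scene6',330,390,210,275,9)
E
```

```text
time: 5.75
position: [0.4623, 0.0029, 0.3184]
tool_rot: [1.381, 0.791, -0.491]
ft_force: [21.8, 2.3, -20.1]
grip_width: 0.105
{'time': 5.75, 'position': [0.4623, 0.0029, 0.3184], 'joint_positions': [0.5719, -0.2474, -0.5162, 2.2949, -0.7215, 0.4229, 0.8002], 'ft_force': [21.8093, 2.3376, -20.088], 'torque': [-0.5746, -0.0144, -0.4341], 'grip_width': 0.1049}
toolR [[0.658, 0.724, 0.206], [0.138, 0.152, -0.979], [-0.74, 0.672, 0.0]]
[0.57017731 0.02551751 0.19702218] F tool [29.54373191  2.64876416  2.18881313] tilt 0.737359412317822
bar angle 0.7859019649355524 0.1302046352271727
```

View pics/scene6.png

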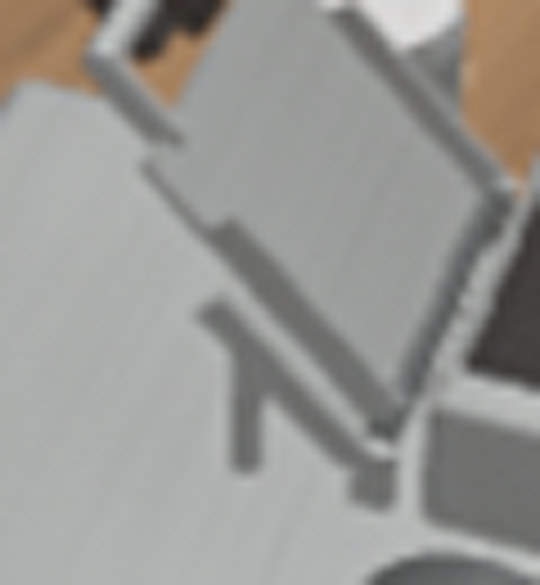

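```bash
python3 -m creep '[[1.6,0,0,0,0,0,0],[0,0,0,0,0,0,0]]' 10
python3 -m creep '[[0,0,0,0,0,0,25],[0,0,0,0,0,0,30],[0,0,0,0,0,0,30]]' 10
python3 - <<'E'
from h import *
st();S=monitor.get_state();Rm=R.from_rotvec(S['tool_rot']).as_matrix();g=S['position']+.164*Rm[:,0];print(g,'F tool',S['ft_force']@Rm)
grab('scene','scene7',330,390,210,275,9)
E
```

```text
time: 6.0
position: [0.4628, 0.0027, 0.3176]
tool_rot: [1.381, 0.793, -0.491]
ft_force: [-5.3, -1.6, 2.5]
grip_width: 0.111
time: 6.3
position: [0.4635, 0.003, 0.3182]
tool_rot: [1.381, 0.791, -0.49]
ft_force: [1.1, -0.0, -0.2]
grip_width: 0.289
{'time': 6.3, 'position': [0.4635, 0.003, 0.3182], 'joint_positions': [0.572, -0.2438, -0.5172, 2.2931, -0.7211, 0.4205, 0.8003], 'ft_force': [1.0828, -0.0052, -0.2299], 'torque': [-0.1583, 0.679, -0.0127], 'grip_width': 0.289}
toolR [[0.658, 0.724, 0.206], [0.138, 0.152, -0.979], [-0.74, 0.673, 0.0]]
[0.57143867 0.02565832 0.19686359] F tool [0.88231448 0.62842857 0.22788254]
```

View pics/scene7.png

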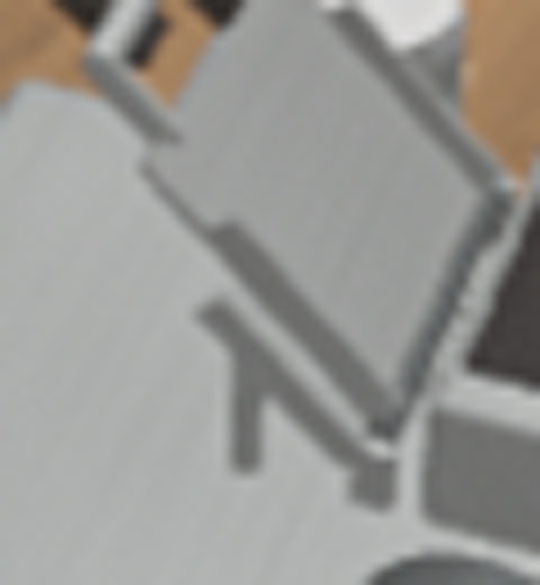

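```bash
python3 -m creep '[[-10,0,0,0,0,0,40],[-12,0,0,0,0,0,50],[-12,0,0,0,0,0,60],[-25,23,0,0,0,0,60],[-25,23,0,0,0,0,60]]' 15
python3 - <<'E'
from h import *
st()
p=np.load('mill.npy');d=mill2w(p,(-.04,-.115,.119))[0];print(d)
S=monitor.get_state();print(down(-.844).as_matrix().round(2))
plan([d[0],d[1],.119+.164+.06],down(.727-np.pi/2),12,60)
E
```

```text
time: 6.85
position: [0.4687, -0.0032, 0.4012]
tool_rot: [1.379, 0.807, -0.493]
ft_force: [0.4, 0.5, 0.1]
grip_width: 0.663
{'time': 6.85, 'position': [0.4687, -0.0032, 0.4012], 'joint_positions': [0.1901, -0.3017, -0.1489, 2.1783, -0.3877, 0.5834, 0.4933], 'ft_force': [0.4151, 0.5178, 0.1386], 'torque': [-0.1154, 0.5693, -0.0403], 'grip_width': 0.6628}
toolR [[0.648, 0.732, 0.212], [0.145, 0.155, -0.977], [-0.748, 0.664, -0.005]]
[ 0.6209122  -0.15531352  0.119     ]
[[ 0.    0.66 -0.75]
 [ 0.   -0.75 -0.66]
 [-1.    0.    0.  ]]
[10.0, 4.0, 15.0, 0.084, -0.032, -0.054, 60]
[10.0, 6.0, 14.0, 0.084, -0.033, -0.055, 60]
[11.0, 8.0, 14.0, 0.084, -0.032, -0.054, 60]
[10.0, 9.0, 12.0, 0.084, -0.032, -0.055, 60]
[10.0, 11.0, 12.0, 0.084, -0.033, -0.054, 60]
[10.0, 12.0, 10.0, 0.083, -0.032, -0.054, 60]
[9.0, 13.0, 8.0, 0.084, -0.032, -0.055, 60]
[9.0, 15.0, 7.0, 0.084, -0.032, -0.054, 60]
[8.0, 16.0, 6.0, 0.084, -0.033, -0.055, 60]
[8.0, 16.0, 4.0, 0.084, -0.032, -0.054, 60]
[6.0, 17.0, 2.0, 0.084, -0.032, -0.054, 60]
[6.0, 18.0, 0.0, 0.084, -0.033, -0.055, 60]
end [ 0.6211 -0.1549  0.3433]
```

Run:
```python
from h import *
plan([.6209,-.1553,.41],down(.727-np.pi/2),12,60)
```

```text
[6.0, 8.0, 15.0, 0.084, -0.032, -0.054, 60]
[6.0, 9.0, 14.0, 0.084, -0.033, -0.055, 60]
[5.0, 11.0, 13.0, 0.084, -0.032, -0.054, 60]
[6.0, 12.0, 12.0, 0.084, -0.032, -0.055, 60]
[5.0, 14.0, 11.0, 0.084, -0.033, -0.054, 60]
[5.0, 14.0, 9.0, 0.083, -0.032, -0.054, 60]
[4.0, 16.0, 8.0, 0.084, -0.032, -0.055, 60]
[4.0, 16.0, 7.0, 0.084, -0.032, -0.054, 60]
[3.0, 17.0, 5.0, 0.084, -0.033, -0.055, 60]
[2.0, 18.0, 4.0, 0.084, -0.032, -0.054, 60]
[1.0, 17.0, 2.0, 0.084, -0.032, -0.054, 60]
[0.0, 18.0, -0.0, 0.084, -0.033, -0.055, 60]
end [ 0.6208 -0.1552  0.41  ]
```

```bash
python3 -m creep '[[6,8,15,0.084,-0.032,-0.054,60],[6,9,14,0.084,-0.033,-0.055,60],[5,11,13,0.084,-0.032,-0.054,60],[6,12,12,0.084,-0.032,-0.055,60],[5,14,11,0.084,-0.033,-0.054,60]]'
python3 -m creep '[[5,14,9,0.083,-0.032,-0.054,60],[4,16,8,0.084,-0.032,-0.055,60],[4,16,7,0.084,-0.032,-0.054,60],[3,17,5,0.084,-0.033,-0.055,60],[2,18,4,0.084,-0.032,-0.054,60]]'
python3 -m creep '[[1,17,2,0.084,-0.032,-0.054,60],[0,18,0,0.084,-0.033,-0.055,60],[0,0,0,0,0,0,60],[0,0,0,0,0,0,60]]'
python3 - <<'E'
from h import *
st();plan([.6209,-.1553,.41],down(.727-np.pi/2),1,60)
grab('scene','scene8',320,420,190,280,7);grab('top','top8',280,355,120,195,8);grab('top','top8b',250,450,100,240,4)
E
```

```text
time: 7.35
position: [0.5328, -0.0681, 0.4059]
tool_rot: [1.596, 0.783, -1.023]
ft_force: [0.5, -0.2, -0.9]
grip_width: 0.691
time: 7.85
position: [0.5962, -0.1322, 0.4092]
tool_rot: [1.756, 0.719, -1.574]
ft_force: [0.2, 0.2, 0.3]
grip_width: 0.69
time: 8.25
position: [0.6209, -0.1561, 0.4102]
tool_rot: [1.8, 0.681, -1.796]
ft_force: [-1.0, 0.6, 0.4]
grip_width: 0.688
{'time': 8.25, 'position': [0.6209, -0.1561, 0.4102], 'joint_positions': [0.3811, 0.3055, -0.2219, 1.4653, 0.068, 1.3758, -0.6886], 'ft_force': [-1.0483, 0.5661, 0.3805], 'torque': [0.028, -0.0301, -0.0296], 'grip_width': 0.6881}
toolR [[0.002, 0.664, -0.748], [-0.001, -0.748, -0.664], [-1.0, 0.002, -0.001]]
[0.2, -0.6, -0.5, -0.001, -0.001, -0.002, 60]
end [ 0.6209 -0.1553  0.41  ]
```

View pics/scene8.png

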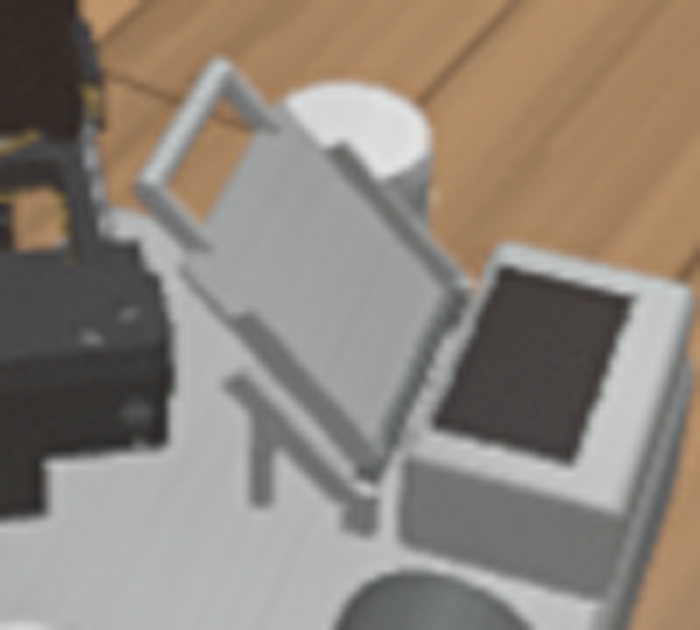

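View pics/top8.png

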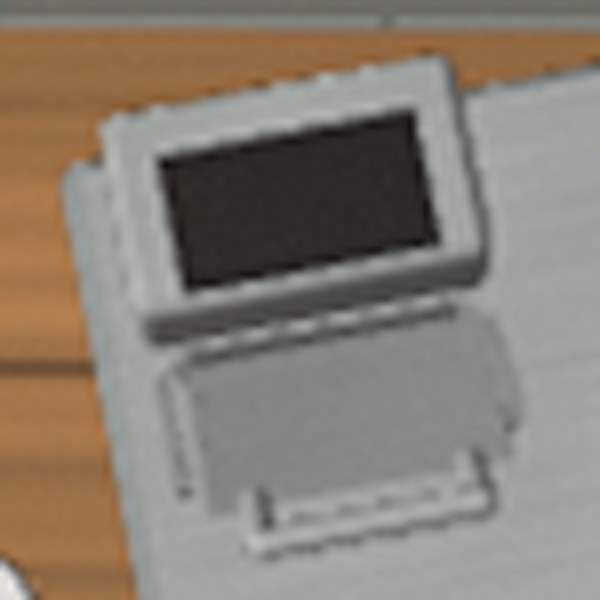

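View pics/top8b.png

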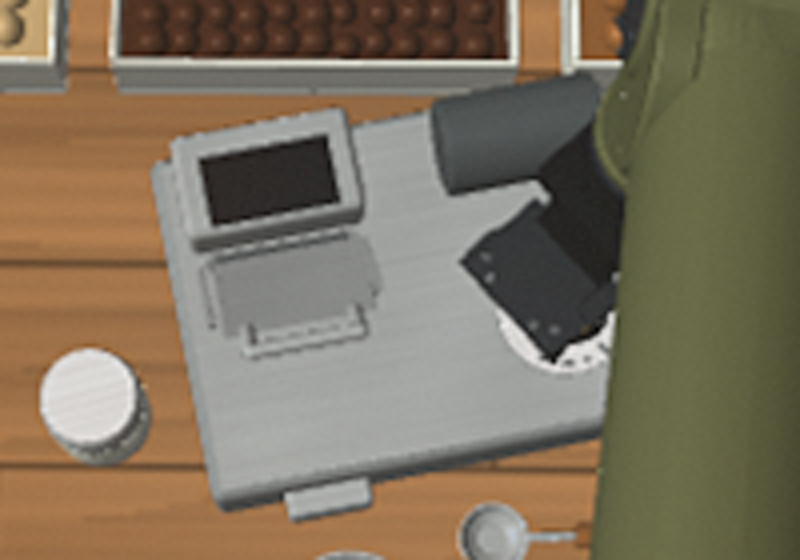

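Run:
```python
from h import *
p=np.load('mill.npy')
def bar(th,hx,hy,y=0,l=.125): return mill2w(p,(hx-l*np.sin(th),hy+y,.105+l*np.cos(th)))[0]
T=lambda u,v:np.array((280+u/8,120+v/8)); S=lambda u,v:np.array((320+u/7,190+v/7))
obs=[('top',1,0,T(372,519)),('scene',1,0,S(186,125)),('top',0,0,(319.,146.9)),('scene',0,0,(384.2,204.9))]
for use in (obs,obs[:1]+obs[2:],obs[1:]):
  f=lambda q:np.concatenate([proj(n,bar(q[0]*k,q[1],q[2]))[0]-o for n,k,_,o in use])
  r=least_squares(f,[.78,.04,.07]);print(r.x,r.fun.round(2))
for th in (.74,.785,.83):
  print(th,'top bar ends',[(8*(proj('top',bar(th,.04,.0715,y))[0]-[280,120])).round() for y in(.035,-.035)],'scene',[(7*(proj('scene',bar(th,.04,.0715,y))[0]-[320,190])).round() for y in(.035,-.035)],
  'panel corners scene',[(7*(proj('scene',bar(th,.04,.0715,y,.1))[0]-[320,190])).round() for y in(.05,-.05)],'hinge',(7*(proj('scene',bar(th,.04,.0715,-.05,0))[0]-[320,190])).round())
```

```text
[0.79199891 0.03902724 0.07154132] [-0.73 -0.5  -0.11  1.07 -0.39 -0.43 -1.14 -0.17]
[0.81592758 0.03998073 0.07076326] [-0.33  0.06 -0.15 -0.86 -0.83  0.11]
[0.77951382 0.03919468 0.07189039] [ 0.44  0.75 -0.54 -0.47 -1.03 -0.24]
0.74 top bar ends [array([253., 516.]), array([472., 473.])] scene [array([235.,  69.]), array([165., 186.])] panel corners scene [array([292.,  97.]), array([196., 267.])] hinge [379. 477.]
0.785 top bar ends [array([256., 531.]), array([474., 488.])] scene [array([224.,  76.]), array([153., 192.])] panel corners scene [array([283., 102.]), array([187., 272.])] hinge [379. 477.]
0.83 top bar ends [array([259., 546.]), array([477., 503.])] scene [array([213.,  82.]), array([143., 199.])] panel corners scene [array([275., 107.]), array([178., 277.])] hinge [379. 477.]
```

Run:
```python
from h import *
p=np.load('mill.npy')
def P(th,hx,y,l,x=0): return mill2w(p,(hx-l*np.sin(th)+x*np.cos(th),y,.105+l*np.cos(th)+x*np.sin(th)))[0]
a=get_image('scene')['img'][:,:,::-1][215:275,340:385].copy()
a=cv2.resize(a,None,fx=9,fy=9,interpolation=cv2.INTER_CUBIC);b=a.copy()
f=lambda w:tuple(int(v) for v in (proj('scene',w)[0]-[340,215]+.5)*9)
for th,c in((.74,(0,0,255)),(.785,(0,255,0)),(.83,(255,0,0))):
    cv2.line(b,f(P(th,.039,.0215,0)),f(P(th,.039,.0215,.1)),c,1)
cv2.line(b,f(P(.785,.039,.012,0)),f(P(.785,.039,.012,.06)),(0,255,255),1)
cv2.imwrite('pics/ov.png',np.hstack([a,b])[:600])
```

```text
(no output)
```

View pics/ov.png

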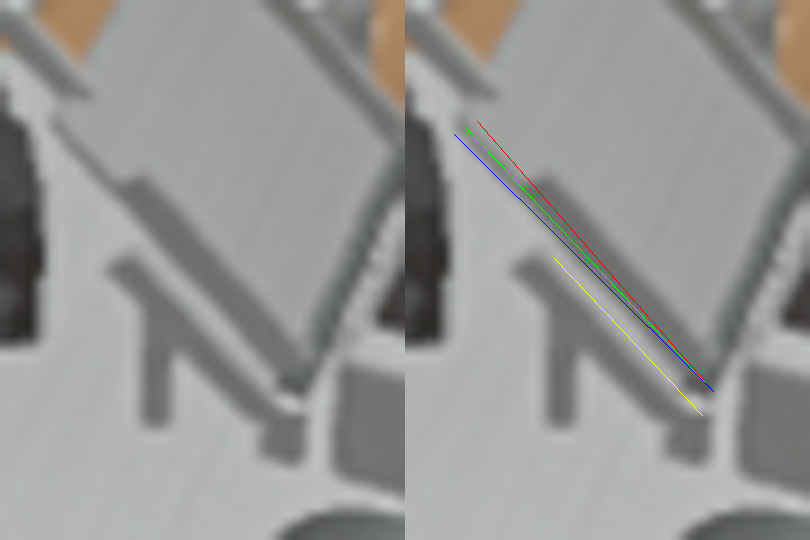

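Run:
```python
from h import *
p=np.load('mill.npy')
g=cv2.cvtColor(get_image('scene')['img'],cv2.COLOR_RGB2GRAY).astype(float)
def edge(x0,y0,x1,y1,sgn,h=2.5,n=30):
    # points along line, search normal for max gradient
    d=np.array([x1-x0,y1-y0]);L=np.hypot(*d);d/=L;nn=np.array([d[1],-d[0]])
    pts=[]
    for t in np.linspace(0,L,n):
        c=np.array([x0,y0])+d*t;s=np.arange(-h,h+.01,.1)
        q=c+np.outer(s,nn);v=cv2.remap(g.astype(np.float32),q[:,0].astype(np.float32).reshape(1,-1),q[:,1].astype(np.float32).reshape(1,-1),cv2.INTER_CUBIC)[0]
        gr=np.gradient(cv2.GaussianBlur(v.reshape(1,-1),(0,0),4)[0])*sgn
        w=np.clip(gr,0,None)**2;pts.append(c+nn*(s*w).sum()/max(w.sum(),1e-9))
    vx,vy,cx,cy=cv2.fitLine(np.array(pts,np.float32),cv2.DIST_HUBER,0,.01,.01).ravel()
    r=[abs((q-np.array([cx,cy]))@[vy,-vx]) for q in pts]
    return vy/vx,np.array([cx,cy]),np.median(r)
c=lambda u,v:(340+u/9-.5,215+v/9-.5)
for nm,a,b,s in(('panel upper',(58,128),(112,188),-1),('flange lower-left',(130,208),(265,365),-1),('flange upperright',(160,190),(290,335),1),('flange LL',(130,208),(265,365),1),('flange UR',(160,190),(290,335),-1),
  ('cheek UR',(150,270),(270,395),1),('cheek UR',(150,270),(270,395),-1),('cheek LL',(175,340),(250,420),1),('cheek LL',(175,340),(250,420),-1)):
    m,cc,r=edge(*c(*a),*c(*b),s);print(nm,s,'slope %.3f'%m,cc.round(1),'res %.2f'%r)
def P(th,y,l,x=0,hx=.039): return mill2w(p,(hx-l*np.sin(th)+x*np.cos(th),y,.105+l*np.cos(th)+x*np.sin(th)))[0]
def sl(th,y,x,l0,l1):
    a,b=proj('scene',P(th,y,l0,x))[0],proj('scene',P(th,y,l1,x))[0];return (b-a)[1]/(b-a)[0]
for th in(.7,.74,.785,.83):print(th,'%.3f panelup %.3f flange %.3f cheek'%(sl(th,.0215,0,.08,.1),sl(th,.0215,0.006,.01,.07),sl(th,.01,0,.01,.055)))
```

```text
panel upper -1 slope 1.089 [348.8 233.4] res 0.03
flange lower-left -1 slope 1.099 [362.8 248. ] res 0.06
flange upperright 1 slope 1.131 [364.7 244. ] res 0.08
flange LL 1 slope 1.150 [360.3 247.9] res 0.04
flange UR -1 slope 1.133 [366.4 242.6] res 0.10
cheek UR 1 slope 1.093 [363.9 253.1] res 0.04
cheek UR -1 slope 1.061 [363.1 249.1] res 0.03
cheek LL 1 slope 0.835 [365.2 256.4] res 0.32
cheek LL -1 slope 1.042 [363.1 257.1] res 0.08
0.7 1.225 panelup 1.229 flange 1.219 cheek
0.74 1.147 panelup 1.149 flange 1.142 cheek
0.785 1.067 panelup 1.069 flange 1.063 cheek
0.83 0.995 panelup 0.997 flange 0.992 cheek
```

The chute is at about 45°: the bar fit gives 0.79 rad and the arm pose at release 0.78. The panel edge slope is 1.09 to 1.10, close to the cheek's 1.09. Next I'll descend onto the dial fin.

```bash
python3 -m creep '[[40,-0.6,-0.5,0,0,0,60],[40,0,0,0,0,0,60],[0,0,0,0,0,0,60],[0,0,0,0,0,0,60]]' 25
python3 - <<'E'
from h import *
st();grab('scene','scene9',270,370,210,320,5.4);grab('top','top9',330,430,120,220,6)
E
```

```text
time: 8.9
position: [0.621, -0.1552, 0.3309]
tool_rot: [1.8, 0.681, -1.798]
ft_force: [0.8, 0.1, -0.0]
grip_width: 0.69
{'time': 8.9, 'position': [0.621, -0.1552, 0.3309], 'joint_positions': [0.3799, 0.3514, -0.2209, 1.567, 0.0807, 1.2303, -0.7003], 'ft_force': [0.7989, 0.0798, -0.0105], 'torque': [-0.0642, -0.0262, 0.0183], 'grip_width': 0.6904}
toolR [[0.002, 0.663, -0.748], [-0.001, -0.748, -0.663], [-1.0, 0.002, -0.001]]
```

View pics/scene9.png

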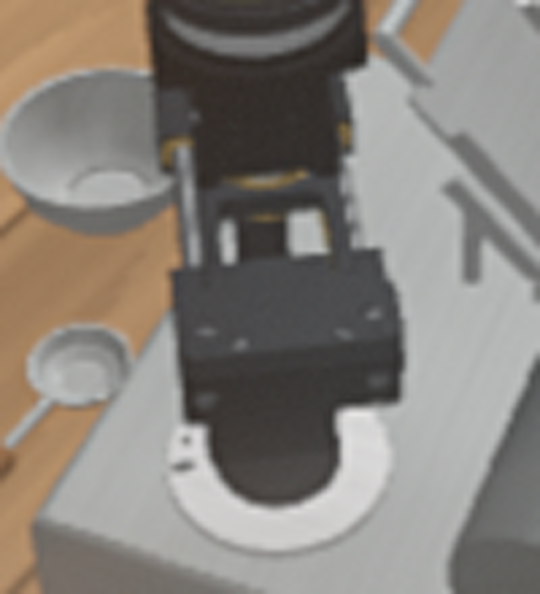

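View pics/top9.png

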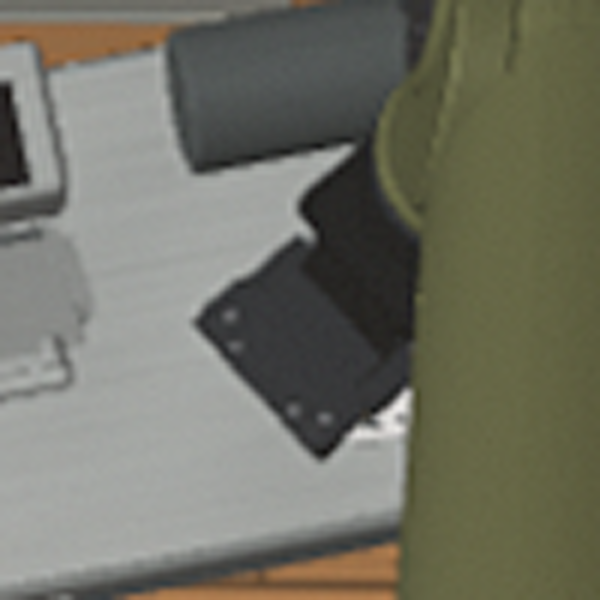

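The gripper is centred over the dial, and its jaw direction is across the fin. I'll lower and close, watching the force.

```bash
python3 -m creep '[[20,0,0,0,0,0,60],[18,0,0,0,0,0,60],[8,0,0,0,0,0,60],[0,0,0,0,0,0,50]]' 25
python3 -m creep '[[0,0,0,0,0,0,35],[0,0,0,0,0,0,25],[0,0,0,0,0,0,18],[0,0,0,0,0,0,10],[0,0,0,0,0,0,0]]' 25
python3 - <<'E'
from h import *
st()
E
```

```text
time: 9.4
position: [0.6215, -0.1555, 0.2849]
tool_rot: [1.801, 0.68, -1.797]
ft_force: [0.5, -0.3, 0.4]
grip_width: 0.654
time: 9.9
position: [0.6214, -0.1555, 0.2847]
tool_rot: [1.801, 0.68, -1.797]
ft_force: [0.2, 0.1, -1.7]
grip_width: 0.231
{'time': 9.9, 'position': [0.6214, -0.1555, 0.2847], 'joint_positions': [0.3775, 0.3893, -0.218, 1.6136, 0.091, 1.146, -0.7078], 'ft_force': [0.2427, 0.1473, -1.7253], 'torque': [-0.084, -0.0195, -0.0352], 'grip_width': 0.2313}
toolR [[0.002, 0.663, -0.749], [-0.001, -0.749, -0.663], [-1.0, 0.003, -0.001]]
```

```bash
python3 -m creep '[[0,0,0,0,0,0,0],[0,0,0,0,0,0,0],[0,0,0,0,0,0,0]]' 30
python3 - <<'E'
from h import *
st()
E
```

```text
time: 10.2
position: [0.6209, -0.1547, 0.2845]
tool_rot: [1.799, 0.683, -1.799]
ft_force: [-4.6, 3.0, 4.7]
grip_width: 0.159
{'time': 10.2, 'position': [0.6209, -0.1547, 0.2845], 'joint_positions': [0.3773, 0.3891, -0.2187, 1.6143, 0.0901, 1.148, -0.7078], 'ft_force': [-4.6244, 2.9752, 4.7473], 'torque': [0.6588, 0.9741, 0.0411], 'grip_width': 0.1591}
toolR [[0.0, 0.664, -0.748], [0.0, -0.748, -0.664], [-1.0, -0.0, -0.0]]
```

```bash
python3 -m creep '[[0,-0.3,0,0.08,0,0,0],[0,0,0,0.08,0,0,0],[0,0,0,0.08,0,0,0],[0,0,0,0.08,0,0,0],[0,0,0,0.08,0,0,0]]' 35
python3 - <<'E'
from h import *
st();m=R.from_rotvec(monitor.get_state()['tool_rot']).as_matrix();print('turned',-(np.arctan2(m[1,1],m[0,1])+.845))
E
```

```text
time: 10.7
position: [0.6209, -0.1548, 0.2845]
tool_rot: [2.048, 0.332, -2.046]
ft_force: [-2.8, 1.4, 3.1]
grip_width: 0.16
{'time': 10.7, 'position': [0.6209, -0.1548, 0.2845], 'joint_positions': [0.3265, 0.384, -0.1547, 1.6168, 0.0638, 1.1446, -1.0919], 'ft_force': [-2.822, 1.4392, 3.1258], 'torque': [0.5384, 0.8096, 0.1265], 'grip_width': 0.1598}
toolR [[0.001, 0.317, -0.948], [-0.001, -0.948, -0.317], [-1.0, 0.001, -0.001]]
turned 0.40343023228488595
```

Torque about vertical is 0.13 N m, in line with the dial spring. I'll carry on turning.

```bash
python3 -m creep '[[0,0,0,0.08,0,0,0],[0,0,0,0.08,0,0,0],[0,0,0,0.08,0,0,0],[0,0,0,0.08,0,0,0],[0,0,0,0.08,0,0,0]]' 35
python3 -m creep '[[0,0,0,0.08,0,0,0],[0,0,0,0.08,0,0,0],[0,0,0,0.08,0,0,0],[0,0,0,0,0,0,0],[0,0,0,0,0,0,0]]' 35
python3 - <<'E'
from h import *
st();m=R.from_rotvec(monitor.get_state()['tool_rot']).as_matrix();print('turned',-(np.arctan2(m[1,1],m[0,1])+.845))
grab('scene','scene10',270,370,210,320,5.4);grab('top','top10',330,430,120,220,6)
E
```

```text
time: 11.2
position: [0.6209, -0.155, 0.2845]
tool_rot: [-2.184, 0.086, 2.181]
ft_force: [-2.8, 1.2, 3.7]
grip_width: 0.156
time: 11.7
position: [0.6209, -0.1552, 0.2845]
tool_rot: [-2.054, 0.325, 2.052]
ft_force: [-4.3, 2.1, 5.1]
grip_width: 0.158
{'time': 11.7, 'position': [0.6209, -0.1552, 0.2845], 'joint_positions': [0.2468, 0.3792, -0.0544, 1.62, 0.0231, 1.1417, -1.6971], 'ft_force': [-4.2965, 2.0953, 5.1107], 'torque': [0.3968, 1.0504, 0.1219], 'grip_width': 0.1579}
toolR [[0.001, -0.308, -0.951], [-0.001, -0.951, 0.308], [-1.0, 0.001, -0.001]]
turned 1.0386914302978145
```

View pics/scene10.png

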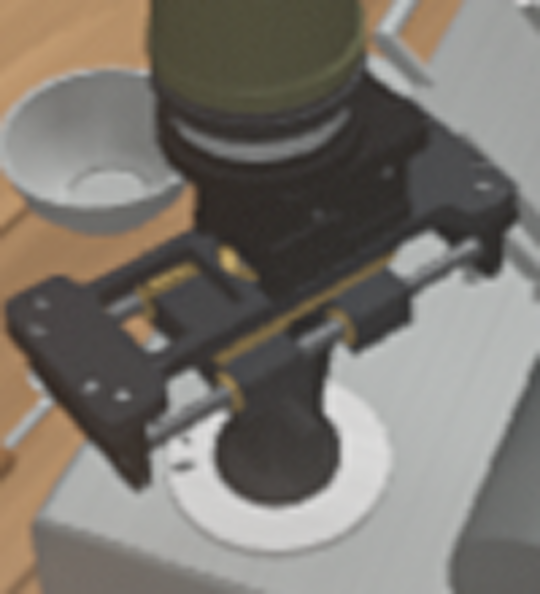

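View pics/top10.png

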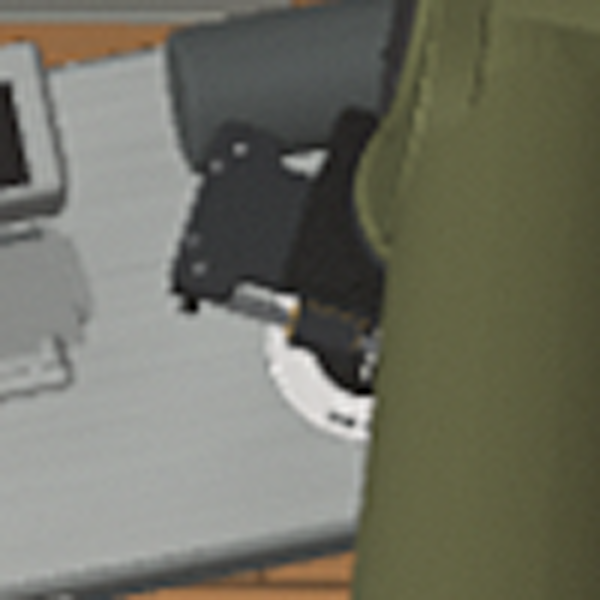

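Run:
```python
from h import *
g=cv2.imread('pics/top0.png',0).astype(np.float32)
def unproj(px,z):
    K,V=CAL['top'];d=np.linalg.inv(K)@[px[0],px[1],1];d=V[:3,:3].T@(d*[1,-1,-1]);o=-V[:3,:3].T@V[:3,3];return (o+d*(z-o[2])/d[2])[:2]
def edge(a,b,h=3,n=60):
    a,b=[np.array([270+q[0]/4.5-.5,110+q[1]/4.5-.5]) for q in(a,b)];d=b-a;L=np.hypot(*d);d/=L;nn=np.array([d[1],-d[0]]);pts=[]
    for t in np.linspace(0,L,n):
        s=np.arange(-h,h+.01,.1);q=(a+d*t+np.outer(s,nn)).astype(np.float32)
        v=cv2.remap(g,q[:,0].reshape(1,-1),q[:,1].reshape(1,-1),cv2.INTER_CUBIC)
        gr=np.abs(np.gradient(cv2.GaussianBlur(v,(0,0),4)[0]));w=gr**4;pts.append(a+d*t+nn*(s*w).sum()/w.sum())
    pts=np.array(pts,np.float32);vx,vy,cx,cy=cv2.fitLine(pts,cv2.DIST_HUBER,0,.01,.01).ravel();c=np.array([cx,cy]);v=np.array([vx,vy])
    return c-v*L/2,c+v*L/2,np.median(abs((pts-c)@[vy,-vx]))
for nm,a,b,z,off in(('front',(200,510),(640,420),.085,np.pi/2),('frontR',(350,480),(640,420),.085,np.pi/2),('left',(95,180),(143,470),.085,0),('houseback',(110,112),(290,78),.13,np.pi/2),('right',(605,130),(660,380),.085,0),('panelbot',(155,257),(305,228),.107,np.pi/2)):
    p,q,r=edge(a,b);u=unproj(q,z)-unproj(p,z);an=np.arctan2(u[1],u[0])-off;an=(an+np.pi/2)%np.pi-np.pi/2;print(nm,round(an,4),'res',round(float(r),2))
```

```text
front 0.2118 res 0.27
frontR 0.2011 res 0.11
left 0.2064 res 0.12
houseback 0.2053 res 0.1
right 0.1994 res 0.13
panelbot 0.2118 res 0.12
```

```bash
python3 -m creep '[[0,0,0,0.018,0,0,0],[0,0,0,0,0,0,0],[0,0,0,0,0,0,0]]' 35
python3 - <<'E'
from h import *
st();m=R.from_rotvec(monitor.get_state()['tool_rot']).as_matrix();print('turned',-(np.arctan2(m[1,1],m[0,1])+.845))
a=get_image('scene')['img'][:,:,::-1][265:315,290:350];a=cv2.resize(a,None,fx=11,fy=11,interpolation=cv2.INTER_CUBIC)
cv2.imwrite('pics/scene11.png',(255*(a/255.)**.5).astype('uint8'));grab('scene','scene11b',230,430,180,370,3)
p=np.load('mill.npy')
for d in(0.70,.9,1.05,1.2,1.32):
    th=.207+.52-d+np.pi;c=mill2w(p,(-.04,-.115,.129))[0]+.024*np.array([np.cos(th),np.sin(th),0]);print(d,((proj('scene',c)[0]-[290,265])*11).round())
E
```

```text
time: 12.1
position: [0.6209, -0.1552, 0.2845]
tool_rot: [-2.043, 0.343, 2.041]
ft_force: [-5.5, 1.8, 5.4]
grip_width: 0.156
{'time': 12.1, 'position': [0.6209, -0.1552, 0.2845], 'joint_positions': [0.2448, 0.3791, -0.0518, 1.6201, 0.0218, 1.1416, -1.7151], 'ft_force': [-5.5375, 1.8329, 5.3613], 'torque': [0.4877, 1.205, 0.1319], 'grip_width': 0.1557}
toolR [[0.001, -0.326, -0.945], [-0.001, -0.945, 0.326], [-1.0, 0.0, -0.001]]
turned 1.0576883681132625
0.7 [234. 149.]
0.9 [249. 135.]
1.05 [263. 125.]
1.2 [279. 118.]
1.32 [292. 113.]
```

View pics/scene11.png

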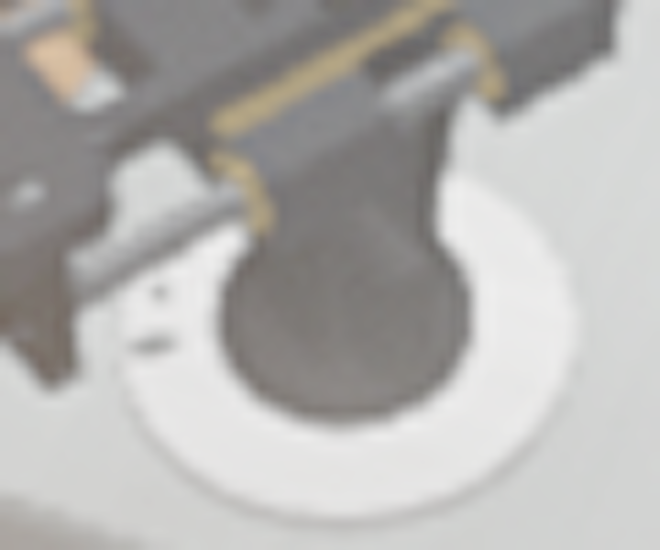

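View pics/scene11b.png

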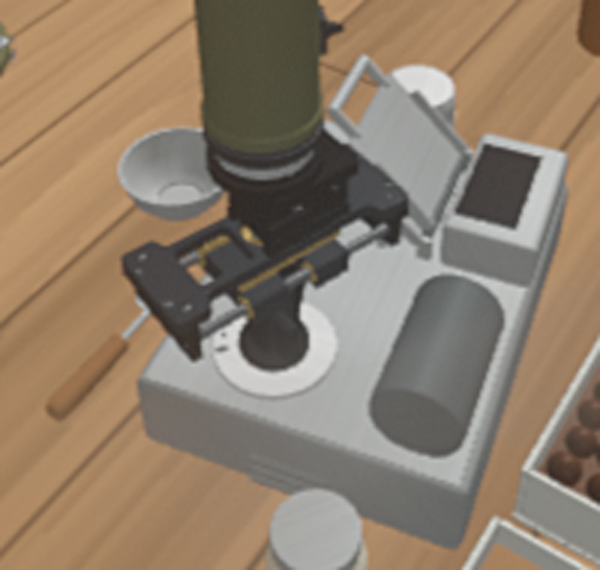

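The pointer is hidden behind the gripper. The chute, bowl, jar, tin and scoop look unchanged and the fin is firmly held, so I'm handing in.

Run:
```python
from h import *
from bench import ctrl
print(ctrl.close_job());st()
```

```text
the job is handed in; nothing more can be done
None
the job is handed in; nothing more can be done
```

I folded the chute forward to about 45° and turned the dial clockwise to the third click. I handed the job in at about 12 s with the gripper still holding the dial there at 35 N.

- **Chute:** the bar's position in both cameras gave 0.79 rad, and the arm pose at release gave 0.78. A direct comparison of edge slopes was noisier: panel and flange edges read 1.09–1.15 against 1.04–1.09 for the cheek. The chute could therefore be a few hundredths of a radian short of 45°.
- **Dial:** measured at the gripper, it turned 1.058 rad; the third click is at 1.05. The torque about the vertical was 0.13 N m, close to the 0.14 expected at that click, and the finger opening matched the fin's thickness. The gripper hid the pointer, so I could not check it against the three pips in an image.
- **Everything else:** the last pictures showed the chute unmoved and the bowl, jar, tin and scoop in place. The highest wrist force I read was about 30 N, while easing the grip on the chute bar.

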